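Put the loose-hinged work lamp back on its charging stand

TASK

Put the hot cordless work lamp back on charge: holding it by its battery pack only, take it out of the plain plywood stand, carry it across and set it fully down in the tray of the stand with the charger box, its mast between that stand's two rest arms, then let go. The mast's tilt clamp is missing, so the mast topples slowly by itself: keep it balanced upright and the foot near level all the way, never let it drop or knock against the arms, and take at least four seconds clear of both stands. Do not touch the mast or head, and leave the other things on the bench where they are.

Things in the scene. Friction and masses are not known exactly. Their poses are not given: they have to be found in the camera images.
- lamp: Foot of the cordless LED work lamp: steel plate 260 x 84 x 10 mm carrying a black battery pack. Origin: centre of the plate's underside; x along the plate to the mast end, y left, z up. Foot and pack weigh 0.62 kg, the whole lamp 0.80 kg, centre of mass near x = -8 mm. The mast's hinge is at x = 90, z = 45 mm between two metal cheeks, its axis along x: the mast leans left or right (y).
- pack (a point): Middle of the battery pack (x = -45, z = 40 mm of the lamp; axes as the lamp's): a block 90 mm long (x), 46 mm thick (y), 60 mm high (z), the place to hold the lamp by, across its thickness from above.
- mast: Mast pivoted on the foot: tube 30 mm thick with an LED head on top, 237 mm high in all. Origin on the hinge axis, z up the tube, x along the hinge axis as the lamp's. Nominal 0.18 kg (up to a fifth more or less), centre of mass 0.15 m above the hinge, inertia about the hinge 0.0051 kg m2.
- lamp_head (a point): Centre of the black LED head (90 x 30 x 60 mm, finned back), 207 mm up the mast. The hinge has no spring and hardly any dry friction, only a rotary damper of 0.27 N m s/rad between mast and foot, and stops at 0.8 rad either way: left alone the mast topples with a time constant of about 1.1 s; rolling the foot about its x drags the mast along, at first almost one to one.
- bench_stand: Plywood stand the lamp starts in, fixed, no charger box. Origin: centre of the tray's underside, x towards its post, z up. Floor 9 mm thick, inside x -138..142, y -52..52 mm; lips 10 mm thick, tops at z = 21 mm. The seated lamp's axes lie along the stand's, its origin near x = y = 0, z = 9 mm. Post 96 mm wide, x 152..172, 199 mm high.
- bench_arms (a point): Midway between the two rest arms of bench_stand (its x = 90, z = 180 mm). The arms run back from the post to x = 52 mm, then splayed tips to x = 25; they are 60 mm apart (y -30..30), z 168..192 mm. The mast stands between them, leaning on one. Open towards -x only: raise the lamp over the lips, then draw it out along -x; it cannot pass up through them.
- charge_stand: Stand to put the lamp on, fixed: same make, measures and origin as bench_stand, plus a grey charger box 50 x 110 x 70 mm behind its post (x 173..223 mm) and two brass strips on the tray floor. The two stands may change sides.
- charge_arms (a point): Midway between the two rest arms of charge_stand (its x = 90, z = 180 mm), arms as on bench_stand: push the lamp in along x, raised over the lips, then lower it.
- glue_bottle: White bottle of wood glue, 66 mm in diameter, 190 mm tall, standing loose. Origin: centre of its underside.
- tape_measure: Yellow tape measure lying loose between the stands, 62 x 56 x 30 mm. Origin: centre of its underside.
- offcut: Loose offcut of wood, 95 x 42 x 28 mm, lying between the stands. Origin: centre of its underside.

How it is judged (in metres and radians):
On the way:
1. the lamp is carried clear of both stands and off the bench, its foot near level and its mast upright within 0.3 rad, for 3 s (height (world z) of lamp above 0.026 m and horizontal distance between lamp and bench_stand above 0.1 m and horizontal distance between lamp and charge_stand above 0.1 m and angle between each of mast, lamp's own z axis and vertical below 0.3 rad), for 3 s.
At the end, for the whole second after the job is handed in: The lamp's foot lies flat in the charging stand's tray (centred within 14 mm, height within 4 mm, turned < 0.12 rad, tilted < 0.05 rad), its mast between the rest arms within 0.25 rad of upright; released, at rest (the mast may still settle slowly onto an arm) (x of lamp in the frame of charge_stand between -0.014 and 0.014 m and y of lamp in the frame of charge_stand between -0.014 and 0.014 m and z of lamp in the frame of charge_stand between 0.005 and 0.013 m and angle between the x axis of lamp and the x axis of charge_stand, either way round below 0.12 rad and angle between lamp's own z axis and vertical below 0.05 rad and angle between mast's own z axis and vertical below 0.25 rad and linear speed of lamp below 0.02 m/s and angular speed of mast below 0.25 rad/s); the robot touches nothing.
It fails at once if the mast drops: it leans more than 0.35 rad from upright (angle between mast's own z axis and vertical above 0.35 rad).
It fails at once if the foot is tilted more than 0.35 rad (angle between lamp's own z axis and vertical above 0.35 rad).
It fails at once if the robot touches the mast or its head (contact force between any of the arm, the fingers and mast above 1 N).
It fails at once if the mast is knocked hard against a rest arm or post (contact force between mast and bench_stand above 20 N or contact force between mast and charge_stand above 20 N).
It fails at once if the glue bottle, tape measure or offcut is pushed more than 30 mm (distance of any of glue_bottle, tape_measure, offcut from where it was at the start of the episode above 0.03 m).
It also fails if it takes over 72 s, if anything falls off the work surface, if the arm or the gripper's body presses on something with over 40 N, if the wrist force passes 120 N, or if a joint passes its speed limit or range.

ROBOT

A 6-joint arm with a two-finger parallel gripper is mounted at the origin on the work surface. World frame = base frame: x ahead of the robot, y to its left, z up, the work surface at z = 0. Lengths are in mm, angles in rad, forces in N, time in s.
With the tool pointing down it reaches from about 250 to 800 mm from the base axis. Payload 8.5 kg.
Tool frame: the origin (TCP) lies midway between the tips of the shut fingers; the grasp point (between the pads) lies 19 mm behind it; z points along the fingers, y is the line along which they close (so a half turn about z gives the same grasp; the last joint's range is limited). The gripper opens to 85 mm and grips with 20 to 120 N. Pads are 22 mm wide; open, the fingers measure 114 mm over their backs; the gripper's body (76 mm by 85 mm) begins 54 mm behind the grasp point. The pads swing forward as they close: fully open they stand 13 mm farther back than shut.
Start: joints at [1.175, 0.238, -0.013, 1.319, 0, 1.571], TCP at [202.392, 484.369, 202.776] pointing down, gripper open.
Joint ranges: [-2.66, 2.66], [-1.03, 1.9], [-1.14, 1.46], [-1.82, 2.27], [-1.45, 1.34], [-3.14, 3.14]. Speed limits (rad/s): [2.22, 2.22, 2.79, 3.14, 3.14, 3.14].

INTERFACE

Orientations are given as a unit quaternion [x, y, z, w].
In Python, from cell import bot, read_camera, camera_model, ticket gives the robot as it stands.
- The arm moves only by the tool send_rows, never from a script. Its argument "steps" is a list of rows, each a list of 7 numbers: the shift along the tool's x, y, z in cm, then the turn, a rotation vector about the tool's x, y, z in rad, then the opening, from -1 (shut) to 1 (fully open). A call has 1 to 12 rows; each row shifts and turns the commanded pose from where the row before left it, along the tool's axes as they then stand; what a row does not reach is not made up. A row lasts 1/10 s, in which the tool goes at most 50 mm and 8.59 degrees, less where a joint would pass 70% of its speed; a pose out of reach is approached as far as the arm can. A call is refused whole if a number of a shift passes 5 or a number of a turn 0.15, either way. A call with a gripper value outside its range is refused whole. The fingers move at their own pace and stop on an object; the grip force is fixed at half the most. Time passes only in rows, so rows that do not move let the fingers close. It gives the time, the measured TCP pose, the force, the opening and the grip force at its end, in the units of the state.
- bot.read_state(): the state, without advancing time (a new reading comes with each control period).
- read_camera(name): name is "side" or "top" or "wrist"; returns (picture, depth): 420x560x3 uint8, blue, green, red; 420x560 float32, mm along the optical axis (not along the pixel's ray), 0 where there is no reading.
- camera_model(name): a dict with "intrinsics" (3x3 intrinsics, pixels), "rvec" (rotation vector, rad) and "tvec" (3), from world to camera coordinates, as OpenCV has them. Camera axes: x right, y down, z forward; pixel columns grow to the right and rows downward; lengths in mm; the calibration is good to about 2 mm. A picture is of the moment at which its call begins: read the wrist's pose just before it. camera_model takes no time and is no camera call; for the wrist camera it gives the pose at the moment of the call.
- ticket.job_done(): hands the job in; it is judged then, once.
The state is a dict: "clock": time; "joints": joint angles; "dq": joint speeds; "joint_efforts": joint torques, N m; "tool_pos": TCP position; "orientation": TCP orientation; "contact_force": force on the tool from outside, world axes, zero at the start; "moment": the same for the moment, N m; "width": finger opening in mm; "grasp_force": force on a finger pad.
Only numpy, scipy, OpenCV 4.12 (cv2) and the standard library are available. Lean on these libraries where they do the work, as an engineer would, in place of code of your own. Each camera call takes 0.05 s, during which the arm holds its last target. There are 200 camera calls.

## Working session

There is one attempt and no reset: what is moved stays moved. The work goes in short steps, Python scripts to look and compute and a tool call to move; the robot and the scene stay as the last step left them, time stands still between calls to the robot, and variables do not carry over. Pictures are saved under pics/ and viewed, at most 10 in all, crops included, and the job is handed in when it is done.

Besides the shell and the picture viewer there is one more tool, called after "Request:" by a JSON object that holds its "op" and its "data", one argument or row to a line. send_rows: Moves the arm, as the interface text tells. Its arguments: {"type":"object","properties":{"steps":{"type":"array","items":{"type":"array","items":{"type":"number"}}}},"required":["steps"]}

```bash
ls; mkdir -p pics
cat > h.py <<'E'
import numpy as np, cv2
from scipy.spatial.transform import Rotation as R
from cell import bot, read_camera, camera_model, ticket
def cam(n):
    m=camera_model(n); p,d=read_camera(n); return m,p,d
def world(m,d):
    K=np.array(m["intrinsics"]); Rm=cv2.Rodrigues(np.array(m["rvec"],float))[0]; t=np.array(m["tvec"],float).ravel()
    v,u=np.mgrid[:d.shape[0],:d.shape[1]]
    pc=np.stack([(u-K[0,2])/K[0,0]*d,(v-K[1,2])/K[1,1]*d,d],-1)
    return (pc-t)@Rm
E
python3 - <<'E'
from h import *
print(bot.read_state())
for n in ("top","side"):
    m,p,d=cam(n); cv2.imwrite(f"pics/{n}0.png",p); np.savez(f"{n}0.npz",p=p,d=d,w=world(m,d))
    print(n, m)
E
```

```text
pics
{'clock': 0.0, 'joints': array([ 1.17499083e+00,  2.38802269e-01, -1.42521823e-02,  1.31917593e+00,
       -2.09452479e-05,  1.57077934e+00]), 'dq': array([-0.00153521,  0.00055844,  0.00156753,  0.00087587, -0.00080025,
       -0.00076732]), 'joint_efforts': array([-2.51423917e-03, -5.38783622e+01,  3.46436548e+01,  1.84160174e-02,
       -1.40968045e-04, -6.29873668e-06]), 'tool_pos': array([202.24975507, 483.99769946, 202.16717409]), 'orientation': array([ 1.96605064e-01,  9.80482501e-01, -7.05087638e-04, -1.30714589e-04]), 'contact_force': array([-0.43367227, -0.73030766,  0.26680236]), 'moment': array([-0.00321096, -0.02423859,  0.03628592]), 'grasp_force': 0.0, 'width': 85.56508275732241}
top {'intrinsics': array([[455.35711186,   0.        , 271.38072446],
       [  0.        , 455.35711186, 214.3070689 ],
       [  0.        ,   0.        ,   1.        ]]), 'rvec': array([ 2.13463732, -2.16437893,  0.1329849 ]), 'tvec': array([  3.24419744, 622.4774319 , 869.84881604])}
side {'intrinsics': array([[547.03458331,   0.        , 274.23233584],
       [  0.        , 547.03458331, 211.05094974],
       [  0.        ,   0.        ,   1.        ]]), 'rvec': array([ 2.19560672, -0.17247021,  0.10608031]), 'tvec': array([-623.57175253,  172.23956472, 1272.29406528])}
```

View pics/top0.png

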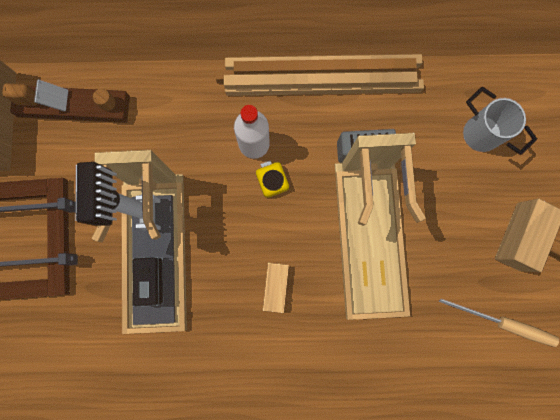

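View pics/side0.png

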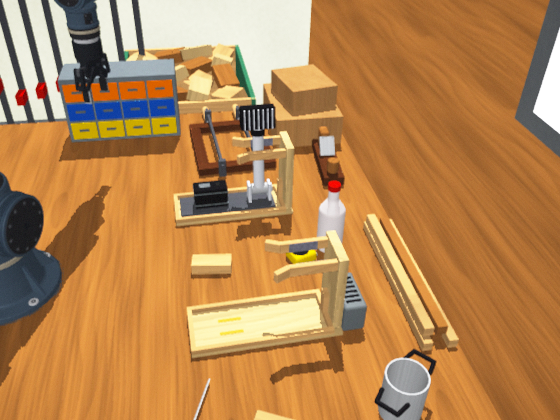

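The bench stand with the lamp is on the left (tray about px 122–187, 175–330), with the mast leaning left onto an arm and the head at (95,193). The charge stand is on the right (px 335–425, 130–320). Bottle, tape and offcut lie between them. Next I measure the poses from depth.

Run:
```python
from h import *
T=np.load("top0.npz"); w=T["w"]; p=T["p"].astype(int); d=T["d"]
hsv=cv2.cvtColor(T["p"],cv2.COLOR_BGR2HSV)
print("bench z",np.median(w[350:400,200:300,2]))
def rect(mask,name):
    n,l,s,c=cv2.connectedComponentsWithStats(mask.astype(np.uint8))
    i=1+np.argmax(s[1:,4]); q=w[l==i][:,:2].astype(np.float32)
    print(name,s[i],[np.round(a,2) for a in cv2.minAreaRect(q)]); return w[l==i]
z=w[...,2]
U=np.arange(560)[None,:]*np.ones((420,1))
V=np.arange(420)[:,None]*np.ones((1,560))
for nm,a,b in (("bench",100,200),("charge",325,440)):
    reg=(U>a)&(U<b)&(V>120)&(V<340)
    rect(reg&(z>15)&(z<27)&(hsv[...,2]>120)&(hsv[...,1]<190),nm+" lip")
    rect(reg&(z>193)&(z<206)&(V<200),nm+" post/armtops")
    rect(reg&(z>187)&(z<196)&(V>150),nm+" arms")
reg=(U>100)&(U<200)
rect(reg&(V>240)&(z>70)&(z<88)&(hsv[...,2]<150),"pack top")
k=rect((U<130)&(U>70)&(V>150)&(V<230)&(z>200),"head"); print(k.mean(0),k.max(0))
k=rect(reg&(V>200)&(z>12)&(z<26)&(hsv[...,1]<90),"plate")
for nm,a,b,c,e in (("tape",250,295,155,200),("offcut",255,295,258,320),("bottle",230,275,100,165)):
    k=rect((U>a)&(U<b)&(V>c)&(V<e)&(z>18),nm); print(k[:,2].max(),k.min(0),k.max(0))
```

```text
bench z 0.8259577437374962
bench lip [ 122  183   63  151 1698] [array([542.48, 236.8 ]), array([299.53, 125.1 ]), np.float64(1.72)]
bench post/armtops [101 150  52  22 674] [array([695.56, 236.72]), array([35.41, 85.73]), np.float64(1.89)]
bench arms [102 152  57  87 687] [array([632.27, 219.23]), array([143.94,  86.93]), np.float64(14.61)]
charge lip [ 336  164   74  156 2065] [array([ 573.3 , -207.99]), array([316.37, 125.31]), np.float64(2.25)]
charge post/armtops [357 133  59  28 753] [array([ 724.35, -201.71]), array([95.96, 45.26]), np.float64(75.63)]
charge arms [404 151  22  71 589] [array([ 647.87, -242.31]), array([121.64,  20.69]), np.float64(8.5)]
pack top [ 133  257   26   50 1211] [array([493.57, 234.38]), array([91.35, 46.56]), np.float64(1.78)]
head [  75  151   55   75 2637] [array([572.27, 166.31]), array([361.22, 125.65]), np.float64(49.54)]
[630.49810171 254.43319486 271.82902185] [711.96930391 288.79016658 943.98494165]
plate [ 132  201   43  124 2936] [array([532.18, 236.94]), array([247.3 ,  84.82]), np.float64(1.81)]
tape [256 162  33  35 795] [array([619.88, -21.77]), array([226.78,  61.08]), np.float64(10.24)]
943.9849416534444 [502.86888314 -40.28437664  18.93952219] [733.63513533  25.38084771 943.98494165]
offcut [ 263  263   26   50 1023] [array([477.52, -11.47]), array([41.93, 94.96]), np.float64(83.01)]
943.9849416534444 [429.40199897 -37.05233839  23.41205071] [526.0400743   13.77196622 943.98494165]
bottle [ 234  105   36   52 1412] [array([653.58,  25.74]), array([303.88,  64.65]), np.float64(2.0)]
943.9849416534444 [502.86888314 -11.87253552  18.38361252] [805.99957198  62.34027119 943.98494165]
```

```bash
cat >> h.py <<'E'
def rz(a): return R.from_euler("z",a)
def mast(w,d,p,hinge,Rl):
    """lean (rad, + = towards lamp -y i.e. right-hand rotation about lamp x) of the mast in the frame Rl (level, yaw only)"""
    q=Rl.inv().apply((w[d>0]-hinge).reshape(-1,3))
    q=q[(abs(q[:,0])<55)&(q[:,2]>120)&(q[:,2]<260)&(abs(q[:,1])<130)]
    th=-np.arctan2(np.median(q[:,1]),np.median(q[:,2])) if len(q) else 0
    n=0
    for _ in range(12):
        m=R.from_rotvec([-th,0,0]).apply(q)
        s=m[(m[:,2]>222)&(m[:,2]<248)&(abs(m[:,1])<40)&(abs(m[:,0])<50)]; n=len(s)
        if n<20: return None,n,len(q)
        lo,hi=np.percentile(s[:,1],[3,97]); th-=(lo+hi)/2/237
    return th,n,round(hi-lo,1),np.round(np.percentile(s[:,0],[3,97]),0),np.round(np.median(s[:,2]),0)
E
python3 - <<'E'
from h import *
for n in ("top","side"):
    m=camera_model(n); Rm=cv2.Rodrigues(np.array(m["rvec"],float))[0]; print(n,-Rm.T@m["tvec"])
Tt=np.load("top0.npz"); S=np.load("side0.npz"); w=Tt["w"]; d=Tt["d"]; z=w[...,2]
hsv=cv2.cvtColor(Tt["p"],cv2.COLOR_BGR2HSV)
# stands: fit outer long edges of the lips via per-x extremes
def stand(c,yaw,nm):
    for it in range(4):
        q=rz(-yaw).apply((w[(d>0)&(z>16)&(z<26)]-np.r_[c,0]))
        q=q[(abs(q[:,0])<175)&(abs(q[:,1])<75)]
        e=[]
        for s in (1,-1):
            b=[]
            for x in np.arange(-130,60,8):
                k=q[(abs(q[:,0]-x)<4)&(q[:,1]*s>45)]
                if len(k): b.append((x,s*np.percentile(k[:,1]*s,95)))
            b=np.array(b); f=np.polyfit(b[:,0],b[:,1],1); r=b[:,1]-np.polyval(f,b[:,0])
            b=b[abs(r)<4]; e.append(np.polyfit(b[:,0],b[:,1],1))
        k=q[(abs(q[:,1])<50)&(q[:,0]<-120)]; k2=q[(abs(q[:,1])<60)&(q[:,0]<-110)]
        xb=np.percentile(k2[:,0],3)
        sl=(e[0][0]+e[1][0])/2; mid=(e[0][1]+e[1][1])/2
        print(nm,"yaw",yaw,"slopes",e[0][0],e[1][0],"mid",mid,"width",e[0][1]-e[1][1],"back",xb)
        sh=rz(yaw).apply([xb+148,mid,0]); c=c+sh[:2]; yaw+=sl
    print(nm,c,yaw); return c,yaw
b=stand(np.array([540.5,236.7]),.03,"bench"); c=stand(np.array([565.,-208.]),.09,"charge")
# post tops
for nm,(cc,y) in (("bench",b),("charge",c)):
    q=rz(-y).apply(w[(d>0)&(z>193)&(z<206)]-np.r_[cc,0]); q=q[(q[:,0]>145)&(q[:,0]<180)&(abs(q[:,1])<60)]
    print(nm,"post",np.percentile(q,[2,98],axis=0).round(1).tolist())
    q=rz(-y).apply(w[(d>0)&(z>186)&(z<197)]-np.r_[cc,0]); q=q[(q[:,0]>55)&(q[:,0]<140)&(abs(q[:,1])<60)]
    print(nm,"arms",[np.percentile(q[q[:,1]*s>0][:,1],[2,98]).round(1).tolist() for s in (1,-1) if (q[:,1]*s>0).any()])
yaw=.0312
P=np.array([493.57,234.38]); k=rz(yaw)
hinge=np.r_[P,0]+k.apply([135,0,54])
print("hinge",hinge)
print(mast(w,d,None,hinge,k)); print(mast(S["w"],S["d"],None,hinge,k))
E
```

```text
top [502.86888314 -11.87253552 943.98494165]
side [  452.64945987 -1014.13581128   896.59210877]
bench yaw 0.03 slopes -0.00303215397564321 0.0038810902128956896 mid -0.07006670692810246 width 122.950540839683 back -146.74605006396612
bench yaw 0.030424468118626237 slopes -0.0024286752779625422 0.003563526965257062 mid 0.033164256499429 width 122.94149725336956 back -147.962876016598
bench yaw 0.030991893962273497 slopes -0.0029869562853371136 0.0029628311652207784 mid 0.00030382924955674184 width 122.9430934331555 back -147.98708873850524
bench yaw 0.03097983140221533 slopes -0.0029803069038847997 0.0029892863339880784 mid -0.000330122939967481 width 122.94040203655797 back -148.00020055264838
bench [541.80429076 236.70222348] 0.03098432111726697
charge yaw 0.09 slopes -0.04939071794678538 -0.04974994424762048 mid -0.18989801373660242 width 123.25929936941085 back -150.45533898090187
charge yaw 0.04042966890279707 slopes 0.0011164969634533638 0.00031338617786330164 mid 0.14456698637947696 width 123.07643534671007 back -146.85846066295176
charge yaw 0.0411446104734554 slopes -4.079153449891965e-05 -0.0009344449375413882 mid -0.03425205971561596 width 122.99468202843715 back -148.02048197495358
charge yaw 0.04065699223743524 slopes 0.0004328590195052657 -0.00044515435126644726 mid -0.0002039001754461367 width 122.99418786452966 back -147.98069498362673
charge [ 563.70667109 -208.25370804] 0.04065084457155465
bench post [[150.4, -46.8, 193.9], [170.5, 45.2, 202.6]]
bench arms [[0.6, 13.9], [-41.6, -28.9]]
charge post [[148.5, -45.7, 193.7], [171.0, 46.7, 202.7]]
charge arms [[29.2, 42.0], [-41.6, -28.7]]
hinge [628.50429813 238.59131668  54.        ]
(np.float64(-0.09720173510246358), 1554, np.float64(35.4), array([-43.,  40.]), np.float64(237.0))
(np.float64(-0.08066900790710349), 314, np.float64(32.2), array([-44.,  41.]), np.float64(233.0))
```

```bash
cat >> h.py <<'E'
B0=np.array([541.8,236.7]); BY=.031; C0=np.array([564.5,-208.2]); CY=.0407
D=R.from_matrix(np.diag([-1.,1,-1]))
def toolR(yaw,roll=0): return rz(yaw)*R.from_rotvec([roll,0,0])*D
def plan(pos,Rt,n,g,st=None,dec=2):
    st=st or bot.read_state(); p0=np.array(st["tool_pos"]); R0=R.from_quat(st["orientation"])
    dv=(R0.inv()*Rt).as_rotvec(); cp,cR=p0,R0
    for i in range(1,n+1):
        tp=p0+(np.array(pos)-p0)*i/n
        s=np.round(cR.inv().apply(tp-cp)/10,dec); r=np.round((cR.inv()*R0*R.from_rotvec(dv*i/n)).as_rotvec(),3)
        cp=cp+cR.apply(s*10); cR=cR*R.from_rotvec(r); print([float(x) for x in (*s,*r,g)],end=",")
    print("\nend",cp.round(1))
E
python3 -c "
from h import *
plan([508.6,234.9,150],toolR(.031),12,1,dec=1)"
```

```text
[-3.2, -0.9, 0.4, -0.0, -0.0, -0.036, 1.0],[-3.1, -1.1, 0.5, -0.0, -0.0, -0.035, 1.0],[-3.1, -1.1, 0.4, -0.0, -0.0, -0.036, 1.0],[-3.0, -1.3, 0.4, -0.0, -0.0, -0.035, 1.0],[-3.0, -1.4, 0.5, -0.001, -0.0, -0.036, 1.0],[-2.9, -1.4, 0.4, 0.0, -0.0, -0.035, 1.0],[-2.9, -1.6, 0.5, 0.0, -0.0, -0.036, 1.0],[-2.8, -1.7, 0.4, 0.0, -0.0, -0.036, 1.0],[-2.8, -1.8, 0.4, 0.0, -0.0, -0.035, 1.0],[-2.7, -1.8, 0.5, -0.0, -0.0, -0.036, 1.0],[-2.7, -2.0, 0.4, -0.0, -0.0, -0.035, 1.0],[-2.5, -2.1, 0.4, -0.0, -0.0, -0.036, 1.0],
end [508.5 234.7 150.3]
```

Request:
{"op": "send_rows", "data": {
  "steps": [
    [-3.2, -0.9, 0.4, 0, 0, -0.036, 1],
    [-3.1, -1.1, 0.5, 0, 0, -0.035, 1],
    [-3.1, -1.1, 0.4, 0, 0, -0.036, 1],
    [-3.0, -1.3, 0.4, 0, 0, -0.035, 1],
    [-3.0, -1.4, 0.5, 0, 0, -0.036, 1],
    [-2.9, -1.4, 0.4, 0, 0, -0.035, 1],
    [-2.9, -1.6, 0.5, 0, 0, -0.036, 1],
    [-2.8, -1.7, 0.4, 0, 0, -0.036, 1],
    [-2.8, -1.8, 0.4, 0, 0, -0.035, 1],
    [-2.7, -1.8, 0.5, 0, 0, -0.036, 1],
    [-2.7, -2.0, 0.4, 0, 0, -0.035, 1],
    [-2.5, -2.1, 0.4, 0, 0, -0.036, 1]
  ]
}}

```text
clock: 1.3
tool_pos: [509.5, 234.0, 150.2]
orientation: [-0.016, 1.0, -0.0, -0.0]
contact_force: [-0.0, 0.1, 0.3]
width: 85.5
grasp_force: 0.0
```

Request:
{"op": "send_rows", "data": {
  "steps": [
    [0, 0, 0, 0, 0, 0, 1],
    [0, 0, 0, 0, 0, 0, 1],
    [0, 0, 0, 0, 0, 0, 1]
  ]
}}

```text
clock: 1.6
tool_pos: [507.9, 235.5, 150.7]
orientation: [-0.016, 1.0, -0.0, -0.0]
contact_force: [0.1, 0.2, -0.2]
width: 85.3
grasp_force: 0.0
```

Run:
```python
from h import *
print(bot.read_state()["joints"])
m,p,d=cam("wrist"); w=world(m,d); cv2.imwrite("pics/wrist1.png",p)
z=w[...,2]; hsv=cv2.cvtColor(p,cv2.COLOR_BGR2HSV)
k=(d>0)&(z>70)&(z<86)&(w[...,0]>430)&(w[...,0]<570)&(abs(w[...,1]-235)<60)
q=w[k]; print("pack top",cv2.minAreaRect(q[:,:2].astype(np.float32)),np.median(q[:,2]))
plan([508.6,234.9,30],toolR(.031),8,1,dec=1)
```

```text
[ 4.33971242e-01  3.19535429e-01 -3.39714854e-02  1.21792073e+00
  1.84981201e-04  4.02805959e-01]
pack top ((493.2170715332031, 236.53895568847656), (91.59664916992188, 48.049861907958984), 1.7849665880203247) 80.42488383782049
[-0.0, -0.0, 1.5, -0.0, -0.0, 0.0, 1.0],[-0.0, -0.0, 1.5, -0.0, -0.0, 0.0, 1.0],[-0.0, -0.0, 1.5, -0.0, -0.0, 0.0, 1.0],[-0.0, -0.0, 1.5, -0.0, -0.0, 0.0, 1.0],[-0.0, -0.0, 1.6, -0.0, -0.0, 0.0, 1.0],[-0.1, -0.1, 1.5, -0.0, -0.0, 0.001, 1.0],[0.0, 0.0, 1.5, -0.0, -0.0, -0.0, 1.0],[0.0, 0.0, 1.5, -0.0, -0.0, -0.0, 1.0],
end [508.9 234.7  29.9]
```

View pics/wrist1.png

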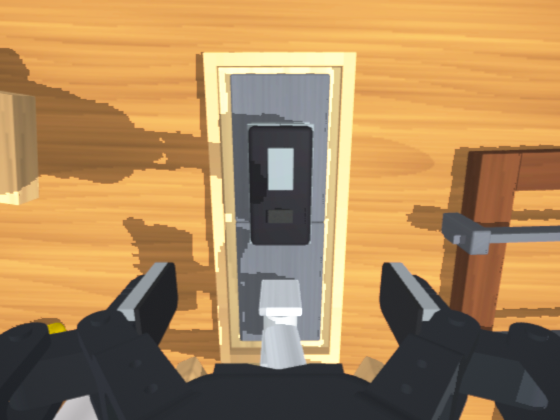

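The wrist view shows the pack (px 250–312, 125–245) with the fingers straddling it and the mast tube clear at (280,320). I'll go straight down and grip.

Request:
{"op": "send_rows", "data": {
  "steps": [
    [0, 0, 1.5, 0, 0, 0, 1],
    [0, 0, 1.5, 0, 0, 0, 1],
    [0, 0, 1.5, 0, 0, 0, 1],
    [0, 0, 1.5, 0, 0, 0, 1],
    [0, 0, 1.5, 0, 0, 0, 1],
    [0, 0, 1.5, 0, 0, 0, 1],
    [0, 0, 1.5, 0, 0, 0, 1],
    [0, 0, 1.5, 0, 0, 0, 1],
    [0, 0, 0, 0, 0, 0, 1],
    [0, 0, 0, 0, 0, 0, 1]
  ]
}}

```text
clock: 2.65
tool_pos: [508.2, 235.7, 31.2]
orientation: [-0.016, 1.0, -0.0, -0.0]
contact_force: [0.2, 0.3, 0.4]
width: 85.1
grasp_force: 0.0
```

Request:
{"op": "send_rows", "data": {
  "steps": [
    [0, 0, 0, 0, 0, 0, -1],
    [0, 0, 0, 0, 0, 0, -1],
    [0, 0, 0, 0, 0, 0, -1],
    [0, 0, 0, 0, 0, 0, -1],
    [0, 0, 0, 0, 0, 0, -1],
    [0, 0, 0, 0, 0, 0, -1],
    [0, 0, 0, 0, 0, 0, -1],
    [0, 0, 0, 0, 0, 0, -1],
    [0, 0, 0, 0, 0, 0, -1],
    [0, 0, 0, 0, 0, 0, -1]
  ]
}}

```text
clock: 3.65
tool_pos: [509.2, 235.8, 31.9]
orientation: [-0.016, 1.0, 0.001, 0.001]
contact_force: [-1.0, 1.9, 6.9]
width: 44.5
grasp_force: 62.8
```

```bash
cat >> h.py <<'E'
HO=np.array([119.5,0,22.1])  # hinge from TCP, lamp axes
def step(pos,yaw,n,k=.7,lam=.95,view=None,use="both"):
    st=bot.read_state(); R0=R.from_quat(st["orientation"]); L=R0*D.inv(); p0=np.array(st["tool_pos"])
    y,pi,ro=L.as_euler("ZYX"); hinge=p0+L.apply(HO)
    th={}
    for n_ in ("top","side"):
        m,p,d=cam(n_); w=world(m,d); th[n_]=mast(w,d,p,hinge,rz(y)); print(n_,th[n_])
        if view==n_: cv2.imwrite("pics/v%05d.png"%round(st["clock"]*100),p)
    ks=[n_ for n_ in th if th[n_][0] is not None and (use=="both" or use==n_)]
    t=np.mean([th[n_][0] for n_ in ks]); s=t-ro; s+=lam*t*.1
    print("t",round(st["clock"],2),"tcp",p0.round(1),"yaw %.3f pitch %.3f roll %.3f theta %.3f s %.3f"%(y,pi,ro,t,s),"F",st["contact_force"].round(1),"M",st["moment"].round(2),"w",round(st["width"],1))
    pos=np.array(pos,float); cp,cR,phi=p0,R0,ro; rows=[]
    for i in range(1,n+1):
        phi+=np.clip(-(1+k)*s-phi,-.06,.06); phi=np.clip(phi,-.25,.25); s+=lam*(s+phi)*.1
        Rt=toolR(y+(yaw-y)*i/n,phi); tp=p0+(pos-p0)*i/n
        a=np.round(cR.inv().apply(tp-cp)/10,1); r=np.round((cR.inv()*Rt).as_rotvec(),2)
        cp=cp+cR.apply(a*10); cR=cR*R.from_rotvec(r); rows.append([float(x) for x in (*a,*r,-1)])
    print(str(rows).replace("-0.0,","0,").replace("0.0,","0,").replace(".0,",",")); print("end",cp.round(1),"phi %.3f th %.3f"%(phi,s+phi))
E
python3 -c "
from h import *
step([509,235.5,85],.031,1)"
```

```text
top (np.float64(-0.09501669530007834), 1550, np.float64(35.2), array([-43.,  41.]), np.float64(237.0))
side (np.float64(-0.08129306943268565), 315, np.float64(33.8), array([-44.,  41.]), np.float64(233.0))
t 3.65 tcp [509.2 235.8  31.9] yaw 0.031 pitch -0.001 roll 0.001 theta -0.088 s -0.098 F [-1.   1.9  6.9] M [0.34 0.35 0.05] w 44.5
[[0, 0, -5.3, -0.06, 0, 0, -1.0]]
end [509.1 235.7  84.9] phi 0.061 th -0.040
```

Request:
{"op": "send_rows", "data": {
  "steps": [
    [0, 0, -0.6, 0, 0, 0, -1],
    [0, 0, -0.6, 0, 0, 0, -1],
    [0, 0, -0.6, -0.05, 0, 0, -1],
    [0, 0, -0.6, -0.05, 0, 0, -1],
    [0, 0, -0.6, -0.05, 0, 0, -1],
    [0, 0, -0.6, -0.04, 0, 0, -1],
    [0, 0, -0.4, 0, 0, 0, -1]
  ]
}}

```text
clock: 4.45
tool_pos: [508.2, 231.1, 70.6]
orientation: [-0.015, 0.995, 0.095, -0.002]
contact_force: [-0.9, 0.2, -8.1]
width: 44.9
grasp_force: 63.6
```

```bash
python3 -c "
from h import *
step([435,234,80],.031,8,view='side')"
```

```text
top (np.float64(0.05826355095701351), 1419, np.float64(37.0), array([-26.,  43.]), np.float64(236.0))
side (np.float64(0.07375610463120125), 391, np.float64(32.9), array([-42.,  42.]), np.float64(234.0))
t 4.45 tcp [508.2 231.1  70.6] yaw 0.029 pitch 0.001 roll 0.189 theta 0.066 s -0.117 F [-0.9  0.2 -8.1] M [-0.64  0.16  0.  ] w 44.9
[[0.9, 0.1, -0.1, -0.01, 0, 0, -1.0], [0.9, 0.1, -0.1, 0.01, 0, 0, -1.0], [0.9, 0.1, -0.1, 0.02, 0, 0, -1.0], [1, 0, -0.1, 0.01, 0, 0, -1.0], [0.9, 0.1, -0.1, 0.01, 0, 0, -1.0], [0.9, 0.1, -0.1, 0.01, 0, 0, -1.0], [0.9, 0.1, -0.1, 0.01, 0, 0, -1.0], [0.9, 0, -0.1, 0.01, 0, 0, -1.0]]
end [435.1 233.6  79.6] phi 0.123 th 0.055
```

Request:
{"op": "send_rows", "data": {
  "steps": [
    [0.9, 0.1, -0.1, -0.01, 0, 0, -1],
    [0.9, 0.1, -0.1, 0.01, 0, 0, -1],
    [0.9, 0.1, -0.1, 0.02, 0, 0, -1],
    [1, 0, -0.1, 0.01, 0, 0, -1],
    [0.9, 0.1, -0.1, 0.01, 0, 0, -1],
    [0.9, 0.1, -0.1, 0.01, 0, 0, -1],
    [0.9, 0.1, -0.1, 0.01, 0, 0, -1],
    [0.9, 0, -0.1, 0.01, 0, 0, -1]
  ]
}}

```text
clock: 5.35
tool_pos: [434.9, 235.0, 79.7]
orientation: [-0.016, 0.998, 0.06, -0.001]
contact_force: [0.4, 1.0, -8.2]
width: 44.6
grasp_force: 63.6
```

```bash
python3 -c "
from h import *
step([378,225,88],.031,8)"
```

```text
top (np.float64(0.02536152332606801), 1822, np.float64(35.8), array([-41.,  42.]), np.float64(236.0))
side (np.float64(0.03980941492409218), 361, np.float64(33.5), array([-43.,  41.]), np.float64(233.0))
t 5.35 tcp [434.9 235.   79.7] yaw 0.031 pitch -0.000 roll 0.119 theta 0.033 s -0.084 F [ 0.4  1.  -8.2] M [-0.34  0.2  -0.03] w 44.6
[[0.7, -0.1, -0.1, -0.02, 0, 0, -1.0], [0.7, -0.1, -0.1, 0.01, 0, 0, -1.0], [0.7, -0.1, -0.1, 0.01, 0, 0, -1.0], [0.8, -0.1, -0.2, 0, 0, 0, -1.0], [0.7, 0, -0.1, 0.01, 0, 0, -1.0], [0.7, -0.1, -0.1, 0.01, 0, 0, -1.0], [0.7, -0.1, -0.1, 0.01, 0, 0, -1.0], [0.7, -0.1, -0.1, 0, 0, 0, -1.0]]
end [378.1 225.3  87.9] phi 0.088 th 0.040
```

Request:
{"op": "send_rows", "data": {
  "steps": [
    [0.7, -0.1, -0.1, -0.02, 0, 0, -1],
    [0.7, -0.1, -0.1, 0.01, 0, 0, -1],
    [0.7, -0.1, -0.1, 0.01, 0, 0, -1],
    [0.8, -0.1, -0.2, 0, 0, 0, -1],
    [0.7, 0, -0.1, 0.01, 0, 0, -1],
    [0.7, -0.1, -0.1, 0.01, 0, 0, -1],
    [0.7, -0.1, -0.1, 0.01, 0, 0, -1],
    [0.7, -0.1, -0.1, 0, 0, 0, -1]
  ]
}}

```text
clock: 6.25
tool_pos: [378.3, 225.3, 87.8]
orientation: [-0.016, 0.999, 0.045, -0.001]
contact_force: [-0.8, -0.0, -8.2]
width: 44.3
grasp_force: 63.6
```

```bash
python3 -c "
from h import *
step([378,130,88],.034,10)"
```

```text
top (np.float64(0.0017866630571935415), 1963, np.float64(36.5), array([-40.,  43.]), np.float64(237.0))
side (np.float64(0.02111251579406566), 365, np.float64(32.7), array([-42.,  41.]), np.float64(233.0))
t 6.25 tcp [378.3 225.3  87.8] yaw 0.032 pitch -0.000 roll 0.090 theta 0.011 s -0.077 F [-0.8 -0.  -8.2] M [-0.27  0.11 -0.02] w 44.3
[[0, -0.9, -0.1, -0.04, 0, 0, -1.0], [0.1, -1, -0.1, 0.01, 0, 0, -1.0], [0, -0.9, -0.1, 0.01, 0, 0, -1.0], [0, -1, -0.1, 0, 0, 0, -1.0], [0.1, -0.9, -0.1, 0.01, 0, 0, -1.0], [0, -1, -0.1, 0.01, 0, 0, -1.0], [0, -0.9, -0.1, 0, 0, 0, -1.0], [0.1, -1, -0.1, 0.01, 0, 0, -1.0], [0, -0.9, -0.1, 0, 0, 0, -1.0], [0, -1, -0.1, 0.01, 0, 0, -1.0]]
end [378.3 129.7  88.3] phi 0.070 th 0.032
```

Request:
{"op": "send_rows", "data": {
  "steps": [
    [0, -0.9, -0.1, -0.05, 0, 0, -1],
    [0.1, -1, -0.1, -0.01, 0, 0, -1],
    [0, -0.9, -0.1, 0.01, 0, 0, -1],
    [0, -1, -0.1, 0.01, 0, 0, -1],
    [0.1, -0.9, -0.1, 0.01, 0, 0, -1],
    [0, -1, -0.1, 0.01, 0, 0, -1],
    [0, -0.9, -0.1, 0.01, 0, 0, -1],
    [0.1, -1, -0.1, 0, 0, 0, -1],
    [0, -0.9, -0.1, 0.01, 0, 0, -1],
    [0, -1, -0.1, 0.01, 0, 0, -1]
  ]
}}

```text
clock: 7.35
tool_pos: [378.9, 128.7, 86.5]
orientation: [-0.015, 0.999, 0.04, -0.001]
contact_force: [1.1, 0.0, -7.9]
width: 44.5
grasp_force: 64.3
```

```bash
python3 -c "
from h import *
step([378,35,88],.036,10,use='top',view='side')"
```

```text
top (np.float64(-0.009038912662054343), 1868, np.float64(35.2), array([-40.,  43.]), np.float64(236.0))
side (np.float64(0.01658803091237268), 420, np.float64(33.6), array([-42.,  42.]), np.float64(233.0))
t 7.35 tcp [378.9 128.7  86.5] yaw 0.031 pitch -0.000 roll 0.079 theta -0.009 s -0.089 F [ 1.1  0.  -7.9] M [-0.25  0.2  -0.03] w 44.5
[[0, -0.9, -0.1, -0.06, 0, 0, -1.0], [0.1, -1, -0.1, 0, 0, 0, -1.0], [0, -0.9, -0.2, 0.01, 0, 0, -1.0], [0.1, -0.9, -0.1, 0, 0, 0, -1.0], [0, -0.9, -0.1, 0.01, 0, 0, -1.0], [0, -1, -0.2, 0.01, 0, 0, -1.0], [0.1, -0.9, -0.1, 0.01, 0, 0, -1.0], [0, -0.9, -0.1, 0, 0, 0, -1.0], [0, -1, -0.1, 0.01, 0, 0, -1.0], [0.1, -0.9, -0.1, 0.01, 0, 0, -1.0]]
end [377.8  34.9  87.9] phi 0.083 th 0.037
```

Request:
{"op": "send_rows", "data": {
  "steps": [
    [0, -0.9, -0.1, -0.06, 0, 0, -1],
    [0.1, -1, -0.1, -0.04, 0, 0, -1],
    [0, -0.9, -0.2, 0.01, 0, 0, -1],
    [0.1, -0.9, -0.1, 0.01, 0, 0, -1],
    [0, -0.9, -0.1, 0.01, 0, 0, -1],
    [0, -1, -0.2, 0.01, 0, 0, -1],
    [0.1, -0.9, -0.1, 0.01, 0, 0, -1],
    [0, -0.9, -0.1, 0.01, 0, 0, -1],
    [0, -1, -0.1, 0.01, 0, 0, -1],
    [0.1, -0.9, -0.1, 0.01, 0, 0, -1]
  ]
}}

```text
clock: 8.45
tool_pos: [377.9, 34.9, 85.6]
orientation: [-0.016, 0.999, 0.049, -0.001]
contact_force: [-0.5, 0.0, -7.8]
width: 44.5
grasp_force: 65.0
```

```bash
sed -i 's/    t=np.mean(\[th/    t=-.018+np.mean([th/' h.py; python3 -c "
from h import *
step([378,-60,88],.038,10,use='top',view='side')"; ls pics
```

```text
top (np.float64(0.05790201913924411), 1795, np.float64(34.7), array([-40.,  43.]), np.float64(237.0))
side (np.float64(0.09194000205173619), 536, np.float64(33.7), array([-42.,  42.]), np.float64(233.0))
t 8.45 tcp [377.9  34.9  85.6] yaw 0.031 pitch -0.000 roll 0.099 theta 0.040 s -0.055 F [-0.5  0.  -7.8] M [-0.25  0.15  0.02] w 44.5
[[0, -0.9, -0.1, 0, 0, 0, -1.0], [0.1, -1, -0.1, 0.01, 0, 0, -1.0], [0, -0.9, -0.1, 0.01, 0, 0, -1.0], [0, -1, -0.1, 0, 0, 0, -1.0], [0, -0.9, -0.1, 0.01, 0, 0, -1.0], [0.1, -1, -0.1, 0, 0, 0, -1.0], [0, -0.9, -0.1, 0.01, 0, 0, -1.0], [0, -0.9, -0.1, 0, 0, -0.01, -1.0], [0.1, -1, -0.1, 0, 0, 0, -1.0], [0, -0.9, -0.1, 0.01, 0, 0, -1.0]]
end [378.  -59.6  88.4] phi 0.051 th 0.023
side0.png
top0.png
v00445.png
v00735.png
v00845.png
wrist1.png
```

Request:
{"op": "send_rows", "data": {
  "steps": [
    [0, -0.9, -0.1, 0, 0, 0, -1],
    [0.1, -1, -0.1, 0.01, 0, 0, -1],
    [0, -0.9, -0.1, 0.01, 0, 0, -1],
    [0, -1, -0.1, 0, 0, 0, -1],
    [0, -0.9, -0.1, 0.01, 0, 0, -1],
    [0.1, -1, -0.1, 0.01, 0, 0, -1],
    [0, -0.9, -0.1, 0.01, 0, 0, -1],
    [0, -0.9, -0.1, 0, 0, -0.01, -1],
    [0.1, -1, -0.1, 0, 0, 0, -1],
    [0, -0.9, -0.1, 0.01, 0, 0, -1]
  ]
}}

```text
clock: 9.55
tool_pos: [377.8, -59.8, 88.7]
orientation: [-0.02, 1.0, 0.02, -0.0]
contact_force: [0.2, -0.1, -8.0]
width: 44.6
grasp_force: 65.0
```

```bash
python3 -c "
from h import *
step([378,-150,88],.04,10,use='top',view='top')"; ls pics
```

```text
top (np.float64(0.055898482685737175), 1867, np.float64(35.2), array([-39.,  43.]), np.float64(236.0))
side (np.float64(0.09260000427138065), 633, np.float64(33.9), array([-41.,  42.]), np.float64(234.0))
t 9.55 tcp [377.8 -59.8  88.7] yaw 0.040 pitch -0.000 roll 0.039 theta 0.038 s 0.002 F [ 0.2 -0.1 -8. ] M [-0.1   0.16  0.  ] w 44.6
[[0, -0.9, 0, 0.04, 0, 0, -1.0], [0.1, -0.9, 0, 0, 0, 0, -1.0], [0, -0.9, 0, 0, 0, 0, -1.0], [0, -0.9, 0, 0, 0, 0, -1.0], [0.1, -0.9, 0, 0, 0, 0, -1.0], [0, -0.9, 0, 0, 0, 0, -1.0], [0, -0.9, 0, 0, 0, 0, -1.0], [0.1, -0.9, 0, 0, 0, 0, -1.0], [0, -0.9, 0, 0, 0, 0, -1.0], [0, -0.9, 0, 0, 0, 0, -1.0]]
end [ 378.4 -149.9   88.4] phi -0.002 th -0.001
side0.png
top0.png
v00445.png
v00735.png
v00845.png
v00955.png
wrist1.png
```

View pics/v00845.png

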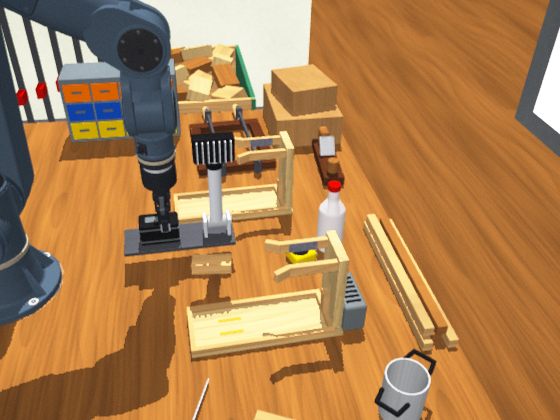

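The side view shows the lamp in the grip at (180,235): foot level, mast near upright, well clear of the offcut and bottle. Balance is nearly neutral now.

Request:
{"op": "send_rows", "data": {
  "steps": [
    [0, -0.9, 0, 0.05, 0, 0, -1],
    [0.1, -0.9, 0, 0.01, 0, 0, -1],
    [0, -0.9, 0, 0, 0, 0, -1],
    [0, -0.9, 0, 0, 0, 0, -1],
    [0.1, -0.9, 0, 0, 0, 0, -1],
    [0, -0.9, 0, 0, 0, 0, -1],
    [0, -0.9, 0, 0, 0, 0, -1],
    [0.1, -0.9, 0, 0, 0, 0, -1],
    [0, -0.9, 0, 0, 0, 0, -1],
    [0, -0.9, 0, 0, 0, 0, -1]
  ]
}}

```text
clock: 10.65
tool_pos: [378.6, -149.7, 89.9]
orientation: [-0.021, 1.0, -0.01, 0.0]
contact_force: [-0.2, 0.1, -7.6]
width: 44.4
grasp_force: 65.0
```

```bash
python3 -c "
from h import *
step([378,-214.5,88],.0407,7,use='top',view='top')"
```

```text
top (np.float64(0.009117686155638939), 1934, np.float64(35.7), array([-39.,  43.]), np.float64(236.0))
side (np.float64(0.04511855883791583), 706, np.float64(33.5), array([-41.,  42.]), np.float64(234.0))
t 10.65 tcp [ 378.6 -149.7   89.9] yaw 0.041 pitch -0.000 roll -0.020 theta -0.009 s 0.010 F [-0.2  0.1 -7.6] M [ 0.06  0.16 -0.02] w 44.4
[[0, -0.9, 0, 0, 0, 0, -1.0], [0.1, -0.9, 0.1, 0, 0, 0, -1.0], [0, -1, 0, 0, 0, 0, -1.0], [0.1, -0.9, 0.1, -0.01, 0, 0, -1.0], [0, -0.9, 0, 0, 0, 0, -1.0], [0.1, -0.9, 0.1, 0, 0, 0, -1.0], [0, -1, 0, 0, 0, 0, -1.0]]
end [ 378.3 -214.8   87.9] phi -0.012 th -0.005
```

Request:
{"op": "send_rows", "data": {
  "steps": [
    [0, -0.9, 0, 0, 0, 0, -1],
    [0, -0.9, 0.1, 0, 0, 0, -1],
    [-0.1, -1, 0.1, 0, 0, 0, -1],
    [-0.2, -0.9, 0.2, 0, 0, 0, -1],
    [-0.3, -0.9, 0.2, 0, 0, 0, -1],
    [-0.3, -0.9, 0.2, 0, 0, 0, -1],
    [-0.4, -0.8, 0.2, 0, 0, 0, -1],
    [-0.5, -0.3, 0.2, 0, 0, 0, -1]
  ]
}}

```text
clock: 11.55
tool_pos: [399.8, -215.2, 79.0]
orientation: [-0.02, 1.0, -0.01, 0.0]
contact_force: [-0.1, 0.1, -7.9]
width: 44.4
grasp_force: 65.0
```

```bash
python3 -c "
from h import *
step([460,-212.4,67],.0407,8,use='top',view='top')"
```

```text
top (np.float64(0.02340362951528551), 1909, np.float64(35.4), array([-40.,  43.]), np.float64(236.0))
side (np.float64(0.05171045076324504), 783, np.float64(33.6), array([-41.,  42.]), np.float64(234.0))
t 11.55 tcp [ 399.8 -215.2   79. ] yaw 0.040 pitch -0.000 roll -0.020 theta 0.005 s 0.026 F [-0.1  0.1 -7.9] M [-0.    0.19  0.03] w 44.4
[[-0.8, 0, 0.2, 0.02, 0, 0, -1.0], [-0.7, 0, 0.1, 0, 0, 0, -1.0], [-0.8, 0, 0.2, 0, 0, 0, -1.0], [-0.7, 0, 0.1, 0, 0, 0, -1.0], [-0.8, 0, 0.2, -0.01, 0, 0, -1.0], [-0.7, 0.1, 0.1, 0, 0, 0, -1.0], [-0.8, 0, 0.2, 0, 0, 0, -1.0], [-0.7, 0, 0.1, 0, 0, 0, -1.0]]
end [ 459.7 -212.2   67. ] phi -0.027 th -0.012
```

Request:
{"op": "send_rows", "data": {
  "steps": [
    [-0.8, 0, 0.2, 0.03, 0, 0, -1],
    [-0.7, 0, 0.1, 0.01, 0, 0, -1],
    [-0.8, 0, 0.2, 0, 0, 0, -1],
    [-0.7, 0, 0.1, 0, 0, 0, -1],
    [-0.8, 0, 0.2, -0.01, 0, 0, -1],
    [-0.7, 0.1, 0.1, 0, 0, 0, -1],
    [-0.8, 0, 0.2, 0, 0, 0, -1],
    [-0.7, 0, 0.1, 0, 0, 0, -1]
  ]
}}

```text
clock: 12.45
tool_pos: [459.9, -211.5, 66.9]
orientation: [-0.02, 0.999, -0.025, 0.001]
contact_force: [0.9, -0.4, -7.6]
width: 45.0
grasp_force: 65.0
```

```bash
python3 -c "
from h import *
step([536,-209.4,60],.0407,9,use='top',view='top')"
```

```text
top (np.float64(0.0006989110378071397), 1782, np.float64(36.7), array([-40.,  43.]), np.float64(236.0))
side (np.float64(0.022342028102766576), 732, np.float64(32.7), array([-41.,  43.]), np.float64(234.0))
t 12.45 tcp [ 459.9 -211.5   66.9] yaw 0.041 pitch -0.000 roll -0.050 theta -0.017 s 0.031 F [ 0.9 -0.4 -7.6] M [0.12 0.2  0.01] w 45.0
[[-0.8, 0, 0.1, 0, 0, 0, -1.0], [-0.9, 0, 0.1, 0, 0, 0, -1.0], [-0.8, 0, 0, 0, 0, 0, -1.0], [-0.9, 0, 0.1, -0.01, 0, 0, -1.0], [-0.8, 0, 0.1, 0, 0, 0, -1.0], [-0.9, 0, 0.1, 0, 0, 0, -1.0], [-0.8, -0.1, 0, -0.01, 0, 0, -1.0], [-0.9, 0, 0.1, 0, 0, 0, -1.0], [-0.8, 0, 0.1, 0, 0, 0, -1.0]]
end [ 535.9 -209.6   60. ] phi -0.030 th -0.014
```

Request:
{"op": "send_rows", "data": {
  "steps": [
    [-0.8, 0, 0.1, 0, 0, 0, -1],
    [-0.9, 0, 0.1, 0, 0, 0, -1],
    [-0.8, 0, 0, 0, 0, 0, -1],
    [-0.9, 0, 0.1, -0.01, 0, 0, -1],
    [-0.8, 0, 0.1, 0, 0, 0, -1],
    [-0.9, 0, 0.1, 0, 0, 0, -1],
    [-0.8, 0, 0, -0.01, 0, 0, -1],
    [-0.9, 0, 0.1, 0, 0, 0, -1],
    [-0.8, 0, 0.1, 0, 0, 0, -1]
  ]
}}

```text
clock: 13.45
tool_pos: [536.1, -208.7, 60.2]
orientation: [-0.021, 1.0, -0.015, 0.001]
contact_force: [-0.4, -0.7, -8.3]
width: 44.4
grasp_force: 65.0
```

Run:
```python
from h import *
step([536,-209.5,34],.0407,6,use='top',view='side')
# check lamp plate/lips relation from side view: pack and stand by depth
m,p,d=cam("top"); w=world(m,d); cv2.imwrite("pics/top13.png",p)
q=rz(-CY).apply(w[d>0]-np.r_[C0,0])
k=q[(q[:,2]>25)&(q[:,2]<60)&(q[:,0]<-60)&(q[:,0]>-170)&(abs(q[:,1])<60)]
print("plate rear",len(k),np.percentile(k,[2,50,98],axis=0).round(1).tolist())
```

```text
top (np.float64(0.02421953469825417), 1660, np.float64(36.5), array([-40.,  42.]), np.float64(236.0))
side (np.float64(0.048864314040056166), 731, np.float64(33.4), array([-42.,  42.]), np.float64(234.0))
t 13.45 tcp [ 536.1 -208.7   60.2] yaw 0.041 pitch -0.001 roll -0.030 theta 0.006 s 0.037 F [-0.4 -0.7 -8.3] M [0.11 0.2  0.01] w 44.4
[[0, 0, 0.4, 0.03, 0, 0, -1.0], [0, 0, 0.5, 0, 0, 0, -1.0], [0, 0, 0.4, -0.01, 0, 0, -1.0], [0, 0, 0.4, 0, 0, 0, -1.0], [0, 0, 0.5, 0, 0, 0, -1.0], [0, 0.1, 0.4, -0.01, 0, 0, -1.0]]
end [ 536.1 -209.    34.1] phi -0.044 th -0.020
plate rear 1062 [[-127.3, -39.9, 42.4], [-104.9, 8.3, 47.9], [-63.6, 41.2, 51.7]]
```

View pics/top13.png

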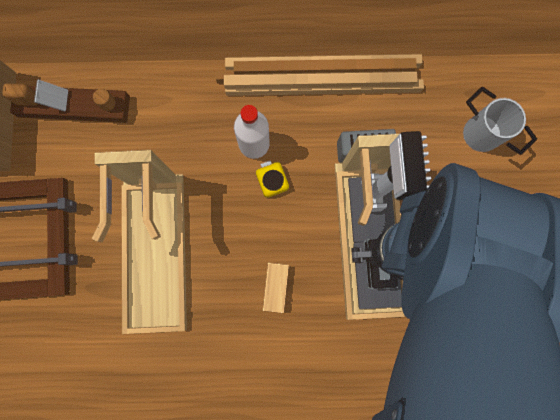

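Plate edges are centred in the charging tray within about 1 mm (plate at px 355–405, 180–315, inside the lips), and the mast stands between the arms. Now I level and lower.

Request:
{"op": "send_rows", "data": {
  "steps": [
    [0, 0, 0.5, 0, 0, 0, -1],
    [0, 0, 0.6, 0, 0, 0, -1],
    [0, 0, 0.5, -0.01, 0, 0, -1],
    [0, 0, 0.4, -0.01, 0, 0, -1],
    [0, 0, 0.3, -0.01, 0, 0, -1],
    [0, 0, 0.2, 0, 0, 0, -1],
    [0, 0, 0.2, 0, 0, 0, -1],
    [0, 0, 0.1, 0, 0, 0, -1],
    [0, 0, 0, 0, 0, 0, -1]
  ]
}}

```text
clock: 14.5
tool_pos: [535.4, -209.2, 32.4]
orientation: [-0.021, 1.0, -0.0, 0.0]
contact_force: [-0.2, -0.2, -7.1]
width: 44.2
grasp_force: 65.1
```

Run:
```python
from h import *
step([536,-209.5,31.5],.0407,1,use='top')
```

```text
top (np.float64(0.10552793219831323), 1483, np.float64(36.6), array([-39.,  42.]), np.float64(237.0))
side (np.float64(0.13187097379682722), 792, np.float64(34.5), array([-43.,  40.]), np.float64(234.0))
t 14.5 tcp [ 535.4 -209.2   32.4] yaw 0.041 pitch -0.001 roll -0.000 theta 0.088 s 0.096 F [-0.2 -0.2 -7.1] M [-0.03  0.12 -0.03] w 44.2
[[-0.1, 0, 0.1, 0.06, 0, 0, -1.0]]
end [ 536.4 -209.2   31.4] phi -0.060 th 0.039
```

Request:
{"op": "send_rows", "data": {
  "steps": [
    [0, 0, 0.05, 0, 0, 0, -1],
    [0, 0, 0.05, 0, 0, 0, -1],
    [0, 0, 0, 0, 0, 0, -1],
    [0, 0, 0, 0, 0, 0, -1],
    [0, 0, 0, 0, 0, 0, -1],
    [0, 0, 0, 0, 0, 0, -1]
  ]
}}

```text
clock: 15.2
tool_pos: [535.5, -209.2, 32.0]
orientation: [-0.021, 1.0, -0.0, 0.001]
contact_force: [-3.9, 0.1, 6.7]
width: 44.9
grasp_force: 66.5
```

Request:
{"op": "send_rows", "data": {
  "steps": [
    [0, 0, 0, 0, 0, 0, 0.3],
    [0, 0, 0, 0, 0, 0, 0.6],
    [0, 0, 0, 0, 0, 0, 1],
    [0, 0, 0, 0, 0, 0, 1],
    [0, 0, 0, 0, 0, 0, 1],
    [0, 0, 0, 0, 0, 0, 1],
    [0, 0, 0, 0, 0, 0, 1],
    [0, 0, 0, 0, 0, 0, 1]
  ]
}}

```text
clock: 16.0
tool_pos: [535.3, -209.2, 31.3]
orientation: [-0.021, 1.0, -0.0, 0.0]
contact_force: [0.4, 0.0, 0.3]
width: 85.2
grasp_force: 0.0
```

Request:
{"op": "send_rows", "data": {
  "steps": [
    [0, 0, -0.5, 0, 0, 0, 1],
    [0, 0, -1, 0, 0, 0, 1],
    [0, 0, -1.5, 0, 0, 0, 1],
    [0, 0, -1.5, 0, 0, 0, 1],
    [0, 0, -1.5, 0, 0, 0, 1],
    [0, 0, -2, 0, 0, 0, 1],
    [1, 0, -2, 0, 0, 0, 1],
    [2, 0, -1, 0, 0, 0, 1],
    [3, 0, 0, 0, 0, 0, 1],
    [3, 0, 0, 0, 0, 0, 1],
    [3, 0, 0, 0, 0, 0, 1],
    [1, 0, 0, 0, 0, 0, 1]
  ]
}}

```text
clock: 17.2
tool_pos: [403.0, -214.3, 142.2]
orientation: [-0.02, 1.0, -0.0, 0.0]
contact_force: [0.1, 0.9, 0.3]
width: 85.4
grasp_force: 0.0
```

Run:
```python
from h import *
m,p,d=cam("top"); w=world(m,d); cv2.imwrite("pics/top17.png",p)
st=bot.read_state(); print(st["clock"],st["tool_pos"],st["width"],st["contact_force"])
q=rz(-CY).apply(w[d>0]-np.r_[C0,0]); hs=cv2.cvtColor(p,cv2.COLOR_BGR2HSV)[d>0]
a=q[(q[:,2]>73)&(q[:,2]<87)&(abs(q[:,0]+45)<70)&(abs(q[:,1])<45)]
print("pack",cv2.minAreaRect(a[:,:2].astype(np.float32)),np.median(a[:,2]))
b=q[(q[:,2]>13)&(q[:,2]<25)&(abs(q[:,1])<50)&(q[:,0]<-60)&(q[:,0]>-136)&(hs[:,1]<90)]
print("plate",np.percentile(b,[2,50,98],axis=0).round(1).tolist())
h=np.r_[C0,0]+rz(CY).apply([91,0,54])
print(mast(w,d,p,h,rz(CY)))
```

```text
17.25 [ 403.07635585 -214.45647242  142.25604548] 85.39893246154433 [-1.27406042  0.12548348 -0.40022996]
pack ((-43.99226379394531, -0.4051189422607422), (89.85621643066406, 46.600975036621094), 0.3062862157821655) 79.66660034433943
plate [[-127.5, -40.9, 16.0], [-105.5, 7.7, 19.7], [-63.6, 41.2, 23.3]]
(np.float64(0.11333993031555771), 1573, np.float64(37.6), array([-43.,  41.]), np.float64(237.0))
```

View pics/top17.png

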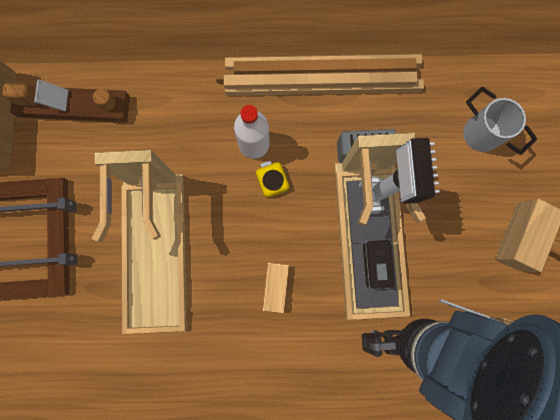

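The lamp is seated in the charging tray: pack at px (380,265), within 1 mm of centre. The mast rests on the right arm at (400,180), the other items haven't moved and the gripper is clear.

Request:
{"op": "send_rows", "data": {
  "steps": [
    [0, 0, 0, 0, 0, 0, 1],
    [0, 0, 0, 0, 0, 0, 1],
    [0, 0, 0, 0, 0, 0, 1],
    [0, 0, 0, 0, 0, 0, 1],
    [0, 0, 0, 0, 0, 0, 1]
  ]
}}

```text
clock: 17.75
tool_pos: [405.7, -214.4, 141.0]
orientation: [-0.021, 1.0, 0.0, 0.0]
contact_force: [-0.3, -0.7, 0.0]
width: 85.7
grasp_force: 0.0
```

```bash
python3 -c "
from h import *
print(ticket.job_done())"
```

```text
the job is handed in; nothing more can be done
None
```

The lamp is back on charge and the job is handed in at 17.75 s, though no verdict came back: the foot measured about 1 mm from the tray's centre, the mast rests on the right-hand arm at about 0.11 rad, and the gripper is open and clear.

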